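# Unpack a grinding wheel and hang it on the free peg

### The job

Get the green grinding wheel out of the red tub and hang it by its bore on the peg stand whose peg is empty. First take off the tub's loose lid: tip it well up by its yellow tab while the edge across from the tab still rests on the tub's rim, then lift it off and lay it flat, tub side down, in the middle of the black mat. Do not drop the lid or the green wheel, and leave the other wheels and the tools, bottle and mug where they are.

Things in the scene. Friction and masses are not known exactly. Their poses are not given: they have to be found in the camera images.
- tub: red open-topped tub fixed to the bench, 140 mm (x) by 190 mm (y), 136 mm high, walls 5 mm; origin at the centre of its underside, z up. Two wheels stand on edge inside it, at y = +36 mm and y = -36 mm (which is in which place varies), each held between two black rails 14 mm apart and 45 mm high; the wheels' axes lie along the tub's y, their tops are 120 mm above the bench
- lid: loose grey lid, 200 g, on the tub's rim: plate 150 mm (x) by 200 mm (y), 6 mm thick, with a 122 by 172 mm plug 8 mm deep below it that sits in the tub's mouth with 4 mm play. Origin at the centre of the plate's underside (136 mm above the bench when closed, 11 mm when flat on the mat), z up, axes along the tub's when closed. Upright yellow tab at its +x edge
- lid_tab (a point): point in the lid's yellow tab where to grip it, 14 mm below the tab's top and 18 mm above the plate's upper face. The tab is 8 mm thick (lid x), 60 mm wide (lid y), 32 mm high above the plate
- lid_far (a point): middle of the lid's edge farthest from the tab (lid x = -75 mm), on the plate's underside; the lid tips about this edge
- mat: black rubber mat fixed on the bench, 210 mm (x) by 250 mm (y), 3 mm thick, origin at the centre of its underside
- green_wheel: green grinding wheel, 116 mm diameter, 10 mm thick, with a 28 mm round bore; origin at the centre of the bore, y axis = wheel axis. 220 g. Stands upright in the tub with its bore centre 62 mm above the bench; grip it across its thickness at the top of its rim, so that the bore stays free
- grey_wheel: grey grinding wheel, 116 mm diameter, 10 mm thick, with a 28 mm round bore; origin at the centre of the bore, y axis = wheel axis. Stands in the other place in the tub and stays there
- free_stand: wooden peg stand fixed on the bench, its peg empty: base 90 mm (x) by 120 mm (y, from -50 to +70) by 12 mm, upright board 60 mm wide (x), from y = -14 to 0 mm, top 128 mm above the bench; a steel peg 12 mm in diameter, 64 mm long, juts from the board along the stand's +y, rising 8 degrees. Origin on the bench, below the peg's root
- free_stand_peg (a point): point on the axis of the empty peg, 30 mm out from the board (stand y = 30 mm), 112 mm above the bench
- free_stand_tip (a point): on the axis of the empty peg, 58 mm out from the board, 116 mm above the bench; the round end reaches 6 mm farther
- used_stand: the other, identical peg stand; the white wheel hangs on its peg
- white_wheel: white grinding wheel, 116 mm diameter, 10 mm thick, with a 28 mm round bore; origin at the centre of the bore, y axis = wheel axis. Hangs on the other stand's peg and stays there
- hammer: hammer lying on the bench, bystander
- screwdriver: red-handled screwdriver, bystander
- wrench: steel wrench, bystander
- oil_bottle: red bottle, 150 mm high, bystander
- mug: blue mug, 90 mm high, bystander
There are look-alikes about, which are no part of the job. Of the things like the tub, leave any that is pink; of the rest the larger one is meant.

How it is judged:
On the way, in this order (a step that is already met when the one before it is completed fails the run):
1. the lid is tipped up on the tab's side by more than 9 degrees with its opposite edge still at the tub's rim (angle between lid's own z axis and vertical above 0.157 rad and z of lid_far in the frame of tub between 0.115 and 0.152 m and x of lid_far in the frame of tub between -0.1 and -0.05 m), for 0.1 s.
2. the lid lies flat, tub side down, on the mat, released (horizontal distance between lid and mat below 0.05 m and height (world z) of lid below 0.017 m and angle between lid's own z axis and vertical below 0.06 rad and contact force between the fingers and lid below 0.1 N), for 0.2 s.
3. the green wheel is lifted clear of the tub (height (world z) of green_wheel above 0.18 m).
At the end, for the whole second after the job is handed in: Green wheel at rest, the empty stand's peg through its bore (centre 3 to 56 mm out from the board, within 14 mm sideways, 92 to 116 mm high, axis within 0.4 rad of the peg's), borne by the stand; lid flat on the mat, tub side down, centres within 50 mm (horizontal distance between lid and mat below 0.05 m and height (world z) of lid below 0.017 m and angle between lid's own z axis and vertical below 0.06 rad and x of green_wheel in the frame of free_stand between -0.014 and 0.014 m and y of green_wheel in the frame of free_stand between 0.003 and 0.056 m and z of green_wheel in the frame of free_stand between 0.092 and 0.116 m and angle between the y axis of green_wheel and the y axis of free_stand, either way round below 0.4 rad and contact force between green_wheel and free_stand above 0.5 N and linear speed of each of green_wheel, lid below 0.03 m/s); the robot touches nothing.
It fails at once if the grey or the white wheel is moved more than 20 mm (distance of any of grey_wheel, white_wheel from where it was at the start of the episode above 0.02 m).
It fails at once if the hammer, screwdriver, wrench, bottle or mug is moved more than 30 mm (distance of any of hammer, screwdriver, wrench, oil_bottle, mug from where it was at the start of the episode above 0.03 m).
It fails at once if the lid is dropped or thrown (moves faster than 0.7 m/s with no finger on it) (linear speed of lid above 0.7 m/s and contact force between the fingers and lid below 0.05 N).
It fails at once if the green wheel is dropped or thrown (moves faster than 0.7 m/s with no finger on it) (linear speed of green_wheel above 0.7 m/s and contact force between the fingers and green_wheel below 0.05 N).
It also fails if it takes over 54 s, if anything falls off the work surface, if the arm or the gripper's body presses on something with over 40 N, if the wrist force passes 120 N, or if a joint passes its speed limit or range.

### The arm

A 6-joint arm with a two-finger parallel gripper is mounted at the origin on the work surface. World frame = base frame: x ahead of the robot, y to its left, z up, the work surface at z = 0. Lengths are in m, angles in rad, forces in N, time in s.
With the tool pointing down it reaches from about 0.35 to 0.85 m from the base axis. Payload 8.1 kg.
Tool frame: the origin (TCP) lies at the very end of the fingers, on their centre line; the grasp point (between the pads) lies 19 mm behind it; z points along the fingers, y is the direction in which the jaws open and shut (so a half turn about z gives the same grasp; the last joint's range is limited). The gripper opens to 93 mm and grips with 3 to 60 N. Pads are 15 mm wide; open, the fingers measure 128 mm over their backs; the gripper's body (75 mm by 188 mm) begins 65 mm behind the grasp point.
Start: joints at [-1.314, 0.13, 1.488, -0, 1.523, -0.085], TCP at [0.201, -0.565, 0.219] pointing down, gripper open.
Joint ranges: [-2.96, 2.96], [-0.89, 2.26], [0.02, 2.5], [-1.34, 4.48], [0, 2.73], [-2.66, 2.66]. Speed limits (rad/s): [2.39, 2.39, 2.79, 3.14, 3.14, 3.14].

### API

Orientations are given as a rotation vector (axis times angle).
In Python, from plant import * gives the robot as it stands.
- The arm moves only by the tool apply_moves, never from a script. Its argument "commands" is one flat list of numbers, 7 for each row, row after row: the shift along the world's x, y, z in cm, then the turn, a rotation vector about the world's x, y, z in rad, then the finger opening in cm, from 0 to 9.3. A call has 1 to 8 rows; each row shifts and turns the pose as measured when the row begins; what a row does not reach is not made up. A row lasts 1/8 s, in which the tool goes at most 62.5 mm and 10.7 degrees, less where a joint would pass 70% of its speed; a pose out of reach is approached as far as the arm can. A call with a gripper value outside its range is refused whole. The fingers move at their own pace and stop on an object; "squeeze" is the grip in N (left out, the last holds). Time passes only in rows, so rows that do not move let the fingers close. It gives the time, the measured TCP pose, the force and the opening at its end, in the units of the state.
- read_state(): the state, without advancing time (a new reading comes with each control period).
- read_camera(name): name is "scene" or "side" or "wrist"; returns (picture, depth): 420x560x3 uint8, blue, green, red; 420x560 float32, m along the optical axis (not along the pixel's ray), 0 where there is no reading.
- camera_model(name): a dict with "intrinsics" (3x3 intrinsics, pixels), "dist_coeffs" ([k1, k2, p1, p2, k3] as OpenCV has them; the pictures are not rectified), "R" (3x3) and "t" (3): a world point X has camera coordinates R X + t. Camera axes: x right, y down, z forward; pixel columns grow to the right and rows downward; lengths in m; the calibration is good to about 2 mm. A picture is of the moment at which its call begins: read the wrist's pose just before it. camera_model takes no time and is no camera call; for the wrist camera it gives the pose at the moment of the call.
- close_job(): hands the job in, once; it reports no verdict.
Trained networks look in the newest picture that a camera, given by its name, has taken for a name from the list of things; names that differ only in an ending like _2 or _b are one class to them, and where a whole thing is asked for, a point or a joint stands for the part that bears it (a point fixed in the world has none). Each returns a list of dicts, best first, with "conf" (0 to 1); they miss things now and then, are a little off and sometimes report something else, mostly with a low value. They report only what shows in the picture. A call takes as long as a camera call. They do not tell look-alikes from the thing itself.
- find_in(query, camera): "point" ([x, y, z] in m, in the coordinates of the camera as it stood for that picture, good to about 4 mm: the middle of the surface that is visible of it).
- cut_out(query, camera): "mask" (420x560 bool, what is visible of it).
- spot_point(query, camera): "point" ([x, y, z] in m, in the coordinates of the camera as it stood for that picture, good to about 4 mm: a listed point, or the origin of a listed thing).
The state is a dict: "t": time; "q": joint angles; "dq": joint speeds; "joint_torque": joint torques, N m; "tool_pos": TCP position; "orientation": TCP orientation; "force": force on the tool from outside, world axes, zero at the start; "wrist_torque": the same for the moment, N m; "opening": finger opening in m.
Only numpy, scipy, OpenCV 4.12 (cv2) and the standard library are available. Lean on these libraries where they do the work, as an engineer would, in place of code of your own. Each camera call takes 0.05 s, during which the arm holds its last target. There are 200 camera calls.

## Working session

There is one attempt and no reset: what is moved stays moved. The work goes in short steps, Python scripts to look and compute and a tool call to move; the robot and the scene stay as the last step left them, time stands still between calls to the robot, and variables do not carry over. Pictures are saved under pics/ and viewed, about 8 in all and at most 12, crops included, and the job is handed in when it is done.

Besides the shell and the picture viewer there is one more tool, called after ">>>" as name(argument=value, ...), one argument or row to a line, values as JSON. apply_moves: Moves the arm, as the interface text tells. Its arguments: {"type":"object","properties":{"commands":{"type":"array"},"squeeze":{"type":"number"}},"required":["commands"]}

```bash
mkdir -p pics; ls
cat > h.py <<'E'
from plant import *
import numpy as np, cv2
def toW(p,n):
    m=camera_model(n); return np.array(m["R"]).T@(np.array(p)-np.array(m["t"]))
def cloud(depth,n):
    m=camera_model(n);K=np.array(m["intrinsics"]);h,w=depth.shape
    uv=np.stack(np.meshgrid(np.arange(w),np.arange(h)),-1).reshape(-1,1,2).astype(np.float64)
    r=cv2.undistortPoints(uv,K,np.array(m["dist_coeffs"],float)).reshape(h,w,2)
    P=np.dstack([r*depth[...,None],depth])
    return (P-np.array(m["t"]))@np.array(m["R"])
E
python3 - <<'E'
from h import *
a,d=read_camera("scene"); b,e=read_camera("side")
cv2.imwrite("pics/a.png",a); cv2.imwrite("pics/b.png",b)
for c in ("scene","side"):
    for q in ["tub","lid","lid_tab","mat","free_stand","free_stand_peg","free_stand_tip","used_stand","white_wheel","oil_bottle","mug","hammer"]:
        for r in spot_point(q,c)[:3]: print(c,q,round(r["conf"],2),toW(r["point"],c).round(3))
print(read_state())
E
```

```text
pics
scene tub 0.87 [ 0.271 -0.235  0.001]
scene tub 0.87 [ 0.468 -0.484 -0.   ]
scene tub 0.75 [0.541 0.051 0.163]
scene lid 0.88 [0.481 0.04  0.136]
scene lid 0.69 [0.41 0.02 0.14]
scene lid_tab 0.63 [0.54  0.05  0.162]
scene mat 0.86 [0.442 0.368 0.   ]
scene free_stand 0.9 [ 0.447 -0.292  0.003]
scene free_stand 0.62 [ 0.445 -0.261  0.116]
scene free_stand_peg 0.57 [ 0.448 -0.262  0.115]
scene free_stand_tip 0.62 [ 0.444 -0.233  0.117]
scene free_stand_tip 0.57 [0.443 0.367 0.001]
scene used_stand 0.76 [ 0.633 -0.33   0.005]
scene white_wheel 0.68 [ 0.636 -0.297  0.108]
scene white_wheel 0.36 [0.479 0.039 0.004]
scene oil_bottle 0.9 [ 0.761 -0.186 -0.   ]
scene mug 0.88 [0.721 0.359 0.004]
scene hammer 0.69 [0.777 0.116 0.   ]
side tub 0.98 [ 0.272 -0.242 -0.001]
side tub 0.88 [ 0.48   0.041 -0.002]
side tub 0.67 [ 0.468 -0.491  0.002]
side lid 0.81 [0.481 0.038 0.139]
side lid 0.25 [0.275 0.368 0.   ]
side lid_tab 0.81 [0.533 0.048 0.16 ]
side lid_tab 0.39 [ 0.479  0.044 -0.004]
side mat 0.62 [0.439 0.364 0.003]
side free_stand 0.89 [ 0.442 -0.293  0.002]
side free_stand_peg 0.7
[... 345 characters left out ...]
 [0.773 0.11  0.   ]
{'t': 1.3, 'q': array([-1.31439183e+00,  1.30435255e-01,  1.48818994e+00, -8.49560477e-06,
        1.52298926e+00, -8.53906874e-02]), 'dq': array([-1.42813691e-03, -5.34901909e-04,  8.00569630e-05, -4.59192334e-04,
       -2.02471017e-03, -1.74960991e-03]), 'joint_torque': array([ 1.13410348e-03, -5.59746659e+01, -4.92048419e+01,  7.68674235e-02,
        2.26461928e-02,  2.17904176e-05]), 'tool_pos': array([ 0.20113302, -0.56529338,  0.21861967]), 'orientation': array([-3.09580674e+00, -5.34278089e-01,  1.62062963e-05]), 'force': array([-0.12130008,  0.57377884,  1.07797551]), 'wrist_torque': array([-0.03351477,  0.02902147,  0.02671744]), 'opening': 0.09297845506638006}
```

View both.

View pics/a.png

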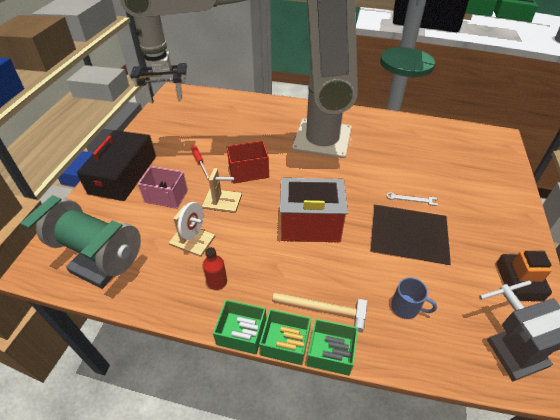

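View pics/b.png

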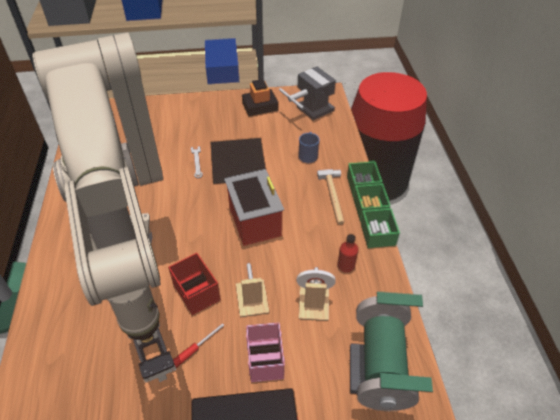

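Run:
```python
from h import *
a,d=read_camera("scene");P=cloud(d,"scene"); b,e=read_camera("side");Q=cloud(e,"side")
cv2.imwrite("pics/c.png",np.hstack([cv2.resize(a[165:250,265:360],None,fx=4,fy=4),cv2.resize(b[165:250,215:310],None,fx=4,fy=4)]))
for n,X in (("scene",P),("side",Q)):
    m=(abs(X[...,0]-.48)<.13)&(abs(X[...,1]-.04)<.15)
    for lo,hi in((.133,.152),(.155,.185)):
        s=X[m&(X[...,2]>lo)&(X[...,2]<hi)]
        r=cv2.minAreaRect((s[:,:2]*1000).astype(np.float32)); print(n,lo,len(s),np.median(s[:,2]).round(4),s[:,2].max().round(4),r)
    s=X[195 if n=="scene" else 190,313 if n=="scene" else 250]; print("dark",s)
    m=(abs(X[...,0]-.44)<.16)&(abs(X[...,1]-.367)<.18)&(abs(X[...,2])<.015)
    img=a if n=="scene" else b
    s=X[m&(img.max(2)<60)]; print("mat",len(s),np.median(s[:,2]),cv2.minAreaRect((s[:,:2]*1000).astype(np.float32)))
    # stand board top and peg
    m=(abs(X[...,0]-.445)<.06)&(abs(X[...,1]+.27)<.09)&(X[...,2]>.09)&(X[...,2]<.14)
    s=X[m]; print("stand",len(s)); 
    bd=s[s[:,1]<-.285]; print(" board",cv2.minAreaRect((bd[bd[:,2]>.122][:,:2]*1000).astype(np.float32)),bd[:,2].max())
    pg=s[s[:,1]>-.28]; print(" peg",len(pg),np.polyfit(pg[:,1],pg[:,0],1),pg[:,1].min(),pg[:,1].max(),pg.mean(0))
```

```text
scene 0.133 2183 0.1447 0.1517 ((481.9510498046875, 39.267921447753906), (154.08921813964844, 200.24703979492188), 11.26609992980957)
scene 0.155 140 0.17 0.1803 ((540.9843139648438, 51.96202087402344), (11.559381484985352, 58.72174835205078), 11.595070838928223)
dark [0.48406635 0.04022564 0.14431775]
mat 191 0.005276421105107529 ((442.46160888671875, 365.122314453125), (231.4965057373047, 198.87530517578125), 87.69861602783203)
stand 199
 board ((447.72357177734375, -298.9833679199219), (59.13130187988281, 14.278393745422363), 3.299792528152466) 0.13353433158052638
 peg 52 [-0.09534881  0.42373311] -0.27848738063875955 -0.2284782752452031 [ 0.44775144 -0.25189967  0.11935706]
side 0.133 1909 0.1415 0.1516 ((479.22747802734375, 34.967613220214844), (151.33871459960938, 208.65286254882812), 11.610649108886719)
side 0.155 58 0.1703 0.1822 ((538.2256469726562, 46.00368118286133), (10.448241233825684, 61.3363151550293), 10.639527320861816)
dark [0.46927571 0.05347156 0.14134973]
mat 3 0.0012415723428536997 ((448.5896911621094, 320.7174072265625), (6.856624126434326, 125.29278564453125), 81.99270629882812)
stand 284
 board ((445.3598327636719, -302.4302978515625), (59.02281951904297, 18.720827102661133), 2.391677141189575) 0.13476752908772727
 peg 56 [-0.07178865  0.42438056] -0.27998434361976393 -0.2338157229380678 [ 0.44286179 -0.25743952  0.11727495]
```

View pics/c.png

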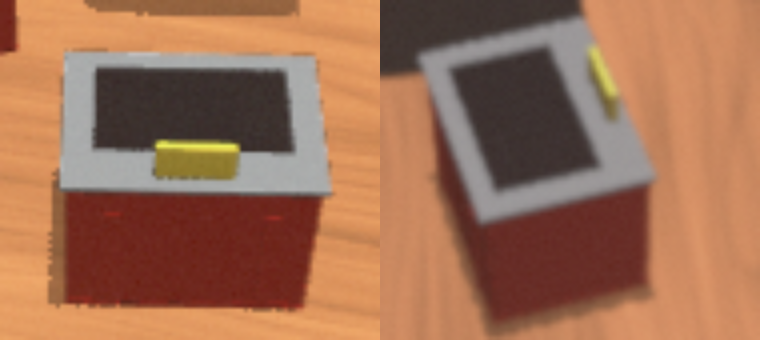

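```bash
cat >> h.py <<'E'
from scipy.spatial.transform import Rotation as R
def st():
    s=read_state(); r=R.from_rotvec(s["orientation"]).as_matrix()
    print("t",round(s["t"],2),"tcp",s["tool_pos"].round(4),"y",r[:,1].round(3),"yaw_y",np.degrees(np.arctan2(r[1,1],r[0,1])).round(1),"z",r[:,2].round(3),"q",s["q"].round(2),"F",s["force"].round(1),"open",round(s["opening"],4))
    return s
E
python3 -c "
from h import *
st()"
```

```text
t 1.4 tcp [ 0.2011 -0.5653  0.2186] y [ 0.335 -0.942 -0.   ] yaw_y -70.4 z [ 0.  0. -1.] q [-1.31  0.13  1.49  0.    1.52 -0.09] F [-0.2  0.   0.6] open 0.0928
```

>>> apply_moves(
  commands=[2,4.5,2,0,0,0.17,6,3,5,2,0,0,0.17,6,3,5,2,0,0,0.17,6,3,5,1,0,0,0.17,6,3,5,1,0,0,0.17,6,3,5,0,0,0,0.17,6,3,5,0,0,0,0.17,6,3,5,0,0,0,0.17,6],
  squeeze=30,
)

```text
t: 2.4
tool_pos: [0.434, -0.1602, 0.3006]
orientation: [2.027, 2.396, -0.001]
force: [0.0, -0.7, 0.3]
opening: 0.0601
```

>>> apply_moves(
  commands=[2.2,4.3,0,0,0,0.01,6,2.2,4.3,0,0,0,0.01,6,2.2,4.3,-1,0,0,0.01,6,2.2,4.3,-2,0,0,0,6,1.8,3.8,-2,0,0,0,6,0,0,0,0,0,0,6],
)

```text
t: 3.15
tool_pos: [0.544, 0.0613, 0.2505]
orientation: [1.977, 2.433, 0.003]
force: [-0.9, -0.9, -0.2]
opening: 0.0599
```

Run:
```python
from h import *
st()
a,d=read_camera("wrist");P=cloud(d,"wrist"); cv2.imwrite("pics/d.png",a)
m=(abs(P[...,0]-.48)<.13)&(abs(P[...,1]-.04)<.15)
hs=cv2.cvtColor(a,cv2.COLOR_BGR2HSV)
yel=(abs(hs[...,0].astype(int)-28)<8)&(hs[...,1]>120)&(P[...,2]>.14)&(d>0)
s=P[yel]; t=s[s[:,2]>.165]
print(len(s),s[:,2].max(),cv2.minAreaRect((t[:,:2]*1000).astype(np.float32)),np.median(t,0))
s=P[m&(P[...,2]>.13)&(P[...,2]<.155)]; print(len(s),cv2.minAreaRect((s[:,:2]*1000).astype(np.float32)),np.median(s[:,2]))
for r in spot_point("lid_tab","wrist")[:2]: print(r["conf"],toW(r["point"],"wrist"))
```

```text
t 3.15 tcp [0.544  0.0613 0.2505] y [0.979 0.205 0.006] yaw_y 11.8 z [ 0.007 -0.003 -1.   ] q [ 0.02 -0.03  1.6  -0.    1.57 -0.19] F [-0.9 -0.9 -0.2] open 0.0599
1920 0.3703166212361303 ((555.4033203125, 78.60690307617188), (103.61328887939453, 78.4512710571289), 39.97715377807617) [0.54371036 0.08279417 0.36131661]
26495 ((481.1543273925781, 46.44319152832031), (150.51893615722656, 183.34555053710938), 11.573517799377441) 0.14352097817131515
0.64 [0.53642543 0.05037325 0.16057615]
```

View pics/d.png

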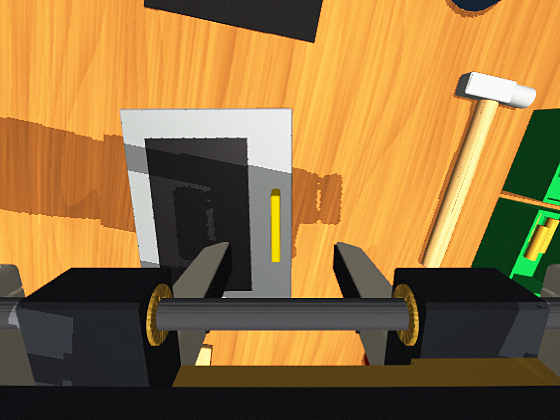

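Run:
```python
from h import *
a,d=read_camera("wrist");P=cloud(d,"wrist")
hs=cv2.cvtColor(a,cv2.COLOR_BGR2HSV)
yel=(abs(hs[...,0].astype(int)-28)<8)&(hs[...,1]>120)&(P[...,2]>.15)&(P[...,2]<.19)&(d>0)
s=P[yel]; print(len(s),s[:,2].max(),cv2.minAreaRect((s[:,:2]*1000).astype(np.float32)),np.median(s,0))
st()
```

```text
622 0.17683722162796064 ((541.3888549804688, 51.72602081298828), (7.522109031677246, 59.82809066772461), 12.309489250183105) [0.5405738  0.05576674 0.1744665 ]
t 3.3 tcp [0.5445 0.0583 0.2533] y [0.979 0.201 0.009] yaw_y 11.6 z [ 0.01  -0.004 -1.   ] q [ 0.02 -0.03  1.6  -0.    1.57 -0.19] F [ 0.5 -0.7  0.6] open 0.06
```

>>> apply_moves(
  commands=[-0.3,-0.7,-2.5,0,0,0,4,0,0,-3.5,0,0,0,4,0,0,-3,0,0,0,4,0,0,-1,0,0,0,4,0,0,0,0,0,0,4],
)

```text
t: 3.92
tool_pos: [0.5438, 0.0449, 0.158]
orientation: [1.982, 2.411, 0.015]
force: [-0.2, -0.5, 0.5]
opening: 0.0402
```

>>> apply_moves(
  commands=[-0.25,0.6,-0.5,0,0,0,4,0,0,-0.5,0,0,0,4,0,0,0,0,0,0,0,0,0,0,0,0,0,0,0,0,0,0,0,0,0,0,0,0,0,0,0,0],
)

```text
t: 4.68
tool_pos: [0.5435, 0.0512, 0.1518]
orientation: [1.979, 2.408, 0.021]
force: [-1.8, 0.5, 2.2]
opening: 0.0078
```

```bash
python3 -c "
from h import *
st()"
```

```text
t 4.67 tcp [0.5435 0.0512 0.1518] y [0.981 0.194 0.026] yaw_y 11.2 z [ 0.028 -0.006 -1.   ] q [ 0.   -0.    1.75 -0.01  1.37 -0.19] F [-1.8  0.5  2.2] open 0.0078
```

>>> apply_moves(
  commands=[0,0,0,0,0,0,2,0,0,0,0,0,0,2,-0.2,0,-0.5,0,0.02,0,2,0,0,-0.1,0,0,0,0,0,0,0,0,0,0,0,0,0,0,0,0,0,0,0,0,0,0,0,0,0],
  squeeze=45,
)

```text
t: 5.55
tool_pos: [0.5417, 0.0509, 0.1456]
orientation: [1.989, 2.42, -0.001]
force: [1.0, -0.7, 0.6]
opening: 0.0079
```

```bash
python3 -c "
from h import *
s=st(); p=s['tool_pos']; u=np.array([np.cos(.2),np.sin(.2),0]); c=np.array([.4805,.039,.136]); f=c-.072*u
w=-np.array([-np.sin(.2),np.cos(.2),0])
q=p
for k in range(1,6):
    n=f+R.from_rotvec(w*np.radians(4*k)).apply(p-f); print(((n-q)*100).round(2),(w*np.radians(4)).round(3)); q=n
"
```

```text
t 5.55 tcp [0.5417 0.0509 0.1456] y [0.981 0.194 0.005] yaw_y 11.2 z [ 0.007 -0.006 -1.   ] q [ 0.    0.02  1.74 -0.01  1.38 -0.19] F [ 1.  -0.7  0.6] open 0.0079
[-0.1  -0.02  0.93] [ 0.014 -0.068 -0.   ]
[-0.16 -0.03  0.93] [ 0.014 -0.068 -0.   ]
[-0.22 -0.05  0.91] [ 0.014 -0.068 -0.   ]
[-0.29 -0.06  0.89] [ 0.014 -0.068 -0.   ]
[-0.35 -0.07  0.87] [ 0.014 -0.068 -0.   ]
```

>>> apply_moves(
  commands=[-0.1,0,0.9,0.014,-0.068,0,0,-0.15,0,0.9,0.014,-0.068,0,0,-0.2,0,0.9,0.014,-0.068,0,0,-0.3,0,0.9,0.014,-0.068,0,0],
)

```text
t: 6.05
tool_pos: [0.5335, 0.0502, 0.1818]
orientation: [1.866, 2.269, 0.322]
force: [-0.0, -0.8, 0.5]
opening: 0.0077
```

```bash
python3 -c "
from h import *
s=st()"
```

```text
t 6.05 tcp [0.5335 0.0502 0.1818] y [0.941 0.186 0.283] yaw_y 11.2 z [ 0.279  0.049 -0.959] q [-0.05 -0.32  2.01  0.07  1.18 -0.26] F [-0.  -0.8  0.5] open 0.0077
```

>>> apply_moves(
  commands=[0,0,0,0,0,0,0,0,0,0,0,0,0,0],
)

```text
t: 6.3
tool_pos: [0.5327, 0.0501, 0.1819]
orientation: [1.867, 2.268, 0.322]
force: [0.3, -0.2, -0.9]
opening: 0.0079
```

```bash
python3 -c "
from h import *
s=st(); a,d=read_camera('side');P=cloud(d,'side')
cv2.imwrite('pics/e.png',cv2.resize(a[130:270,190:320],None,fx=4,fy=4))
g=(a.max(2).astype(int)-a.min(2)<25)&(a.min(2)>90)&(abs(P[...,0]-.48)<.1)&(abs(P[...,1]-.04)<.13)&(P[...,2]>.12)&(P[...,2]<.2)
s=P[g]; A=np.c_[s[:,:2],np.ones(len(s))]; k=np.linalg.lstsq(A,s[:,2],rcond=None)[0]; print(len(s),k,np.degrees(np.arctan(np.hypot(*k[:2]))))
u=np.array([np.cos(.2),np.sin(.2)]);o=(s[:,:2]-[.4805,.039])@u
print([ (x,np.median(s[abs(o-x)<.008][:,2]).round(4)) for x in (-.07,-.05,-.03,.03,.05) if (abs(o-x)<.008).any()], o.min())
for c in ('side',):
  for r in spot_point('lid_far',c)[:2]: print(r['conf'],toW(r['point'],c))
"
```

```text
t 6.3 tcp [0.5327 0.0501 0.1819] y [0.941 0.185 0.283] yaw_y 11.1 z [ 0.279  0.049 -0.959] q [-0.05 -0.32  2.01  0.07  1.18 -0.26] F [ 0.3 -0.2 -0.9] open 0.0079
762 [0.29726877 0.06340474 0.01820233] 16.906932417923812
[(-0.07, np.float64(0.1427)), (-0.05, np.float64(0.1479)), (-0.03, np.float64(0.1551)), (0.03, np.float64(0.1728)), (0.05, np.float64(0.1778))] -0.07794405616769143
0.68 [0.40713375 0.02396318 0.13844667]
```

View pics/e.png

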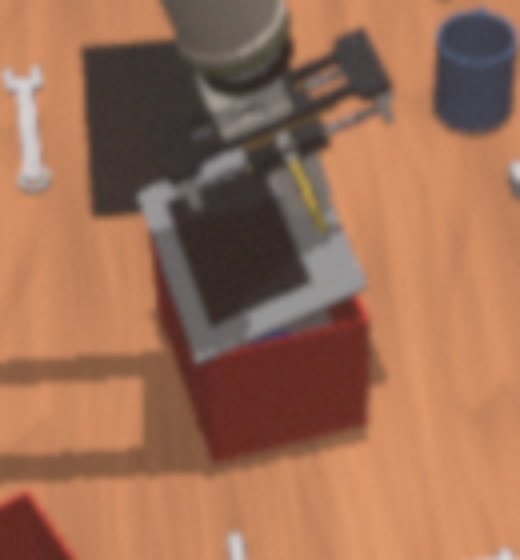

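>>> apply_moves(
  commands=[0,0,2,0,0,0,0,0,0,2.5,0,0,0,0,0,0,3,-0.014,0.07,0,0,0,0,3,-0.014,0.07,0,0,0,2,0,-0.014,0.07,0,0,-0.3,3.5,0,-0.014,0.07,0,0,-0.5,3.5,0,0,0,0,0,-0.5,3.5,0,0,0,0,0],
)

```text
t: 7.4
tool_pos: [0.5208, 0.1773, 0.2829]
orientation: [-1.995, -2.414, 0.035]
force: [0.6, 0.2, -2.7]
opening: 0.0075
```

```bash
python3 -c "
from h import *
s=st()"
```

```text
t 7.4 tcp [0.5208 0.1773 0.2829] y [ 0.982  0.188 -0.024] yaw_y 10.9 z [-0.022 -0.011 -1.   ] q [ 0.24  0.    1.51 -0.01  1.66  0.05] F [ 0.6  0.2 -2.7] open 0.0075
```

>>> apply_moves(
  commands=[-0.3,3.4,0,0.005,-0.01,0,0,-0.3,3.4,0,0.005,-0.01,0,0,-0.3,3.4,-1,0,0,0,0,-0.3,3.4,-2,0,0,0,0,-0.3,3.4,-3,0,0,0,0,-0.3,2.5,-3,0,0,0,0,0,0,-3,0,0,0,0,0,0,-2,0,0,0,0],
)

```text
t: 8.4
tool_pos: [0.5032, 0.3844, 0.1325]
orientation: [-1.993, -2.424, 0.015]
force: [-0.1, 0.6, -2.7]
opening: 0.0075
```

```bash
python3 -c "
from h import *
s=st(); a,d=read_camera('scene');P=cloud(d,'scene')
cv2.imwrite('pics/f.png',cv2.resize(a[150:290,340:480],None,fx=4,fy=4))
g=(a.max(2).astype(int)-a.min(2)<40)&(abs(P[...,0]-.44)<.11)&(abs(P[...,1]-.36)<.13)&(P[...,2]>.07)&(P[...,2]<.15)
print(g.sum());s=P[g]; print(np.median(s,0),cv2.minAreaRect((s[:,:2]*1000).astype(np.float32)))
A=np.c_[s[:,:2],np.ones(len(s))]; print(np.linalg.lstsq(A,s[:,2],rcond=None)[0])
"
```

```text
t 8.4 tcp [0.5032 0.3844 0.1325] y [ 0.981  0.193 -0.009] yaw_y 11.1 z [-0.008 -0.006 -1.   ] q [ 0.57  0.28  1.48 -0.    1.39  0.38] F [-0.1  0.6 -2.7] open 0.0075
1285
[0.45909604 0.32767557 0.13229239] ((446.14801025390625, 371.4539489746094), (155.84112548828125, 200.6257781982422), 12.671717643737793)
[-1.76989141e-02 -1.21036443e-04  1.40458025e-01]
```

View pics/f.png

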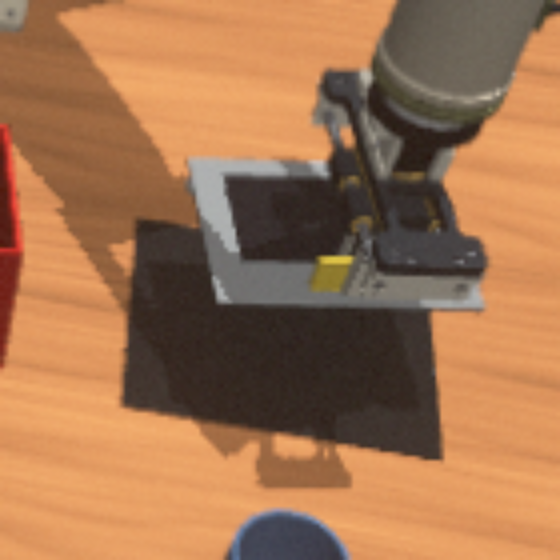

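>>> apply_moves(
  commands=[-0.2,-0.5,-2,0,0,0,0,0,0,-2.5,0,0,0,0,0,0,-2.5,0,0,0,0,0,0,-1.8,0,0,0,0,0,0,-0.8,0,0,0,0,0,0,0,0,0,0,0],
)

```text
t: 9.2
tool_pos: [0.5032, 0.3784, 0.033]
orientation: [-1.997, -2.422, 0.016]
force: [0.2, -0.5, -1.8]
opening: 0.0076
```

>>> apply_moves(
  commands=[0,0,-0.5,0,0,0,0,0,0,-0.4,0,0,0,0,0,0,-0.3,0,0,0,0,0,0,-0.1,0,0,0,0,0,0,0,0,0,0,0],
)

```text
t: 9.82
tool_pos: [0.505, 0.3795, 0.022]
orientation: [-1.998, -2.423, 0.01]
force: [-0.3, -0.5, -2.2]
opening: 0.0079
```

>>> apply_moves(
  commands=[0,0,-0.2,0,0,0,0,0,0,-0.15,0,0,0,0,0,0,-0.1,0,0,0,0],
)

```text
t: 10.2
tool_pos: [0.5056, 0.38, 0.0204]
orientation: [-1.998, -2.423, 0.008]
force: [-1.7, -1.4, 3.3]
opening: 0.0076
```

>>> apply_moves(
  commands=[0,0,0,0,0,0,3,0,0,0,0,0,0,3,0,0,0,0,0,0,3,0,0,2,0,0,0,3,0,0,4,0,0,0,3,0,0,5,0,0,0,3,0,-1,5,0,0,0,4,0,-3,5,0,0,0,4],
)

```text
t: 11.2
tool_pos: [0.5021, 0.3389, 0.2366]
orientation: [-1.994, -2.424, 0.016]
force: [1.0, 0.4, 0.3]
opening: 0.0398
```

```bash
python3 -c "
from h import *
s=st(); a,d=read_camera('scene');P=cloud(d,'scene')
cv2.imwrite('pics/g.png',np.hstack([cv2.resize(a[150:290,340:480],None,fx=3,fy=3),cv2.resize(a[160:260,265:365],(420,420))]))
g=(a.max(2).astype(int)-a.min(2)<40)&(a.min(2)>80)&(abs(P[...,0]-.44)<.13)&(abs(P[...,1]-.366)<.15)&(P[...,2]>.0)&(P[...,2]<.03)
s=P[g]; print(g.sum(),np.median(s,0),cv2.minAreaRect((s[:,:2]*1000).astype(np.float32)))
A=np.c_[s[:,:2],np.ones(len(s))]; print(np.linalg.lstsq(A,s[:,2],rcond=None)[0])
for q in ('lid','green_wheel','grey_wheel'):
  for r in spot_point(q,'scene')[:2]: print(q,r['conf'],toW(r['point'],'scene'))
"
```

```text
t 11.2 tcp [0.5021 0.3389 0.2366] y [ 0.981  0.193 -0.01 ] yaw_y 11.1 z [-0.009 -0.006 -1.   ] q [ 0.51  0.15  1.43 -0.    1.57  0.32] F [1.  0.4 0.3] open 0.0398
1102 [0.46990002 0.36614549 0.01909819] ((438.93341064453125, 370.7825622558594), (171.15371704101562, 209.51715087890625), 11.661426544189453)
[-0.00084575 -0.00733806  0.02194969]
lid 0.73 [0.44743856 0.37099322 0.0092298 ]
lid 0.36 [0.49117401 0.00348535 0.06438118]
green_wheel 0.53 [0.46972448 0.07076749 0.0626518 ]
grey_wheel 0.58 [0.3738874  0.35271035 0.01529394]
grey_wheel 0.4 [4.87463672e-01 4.08010375e-05 6.47792589e-02]
```

View pics/g.png

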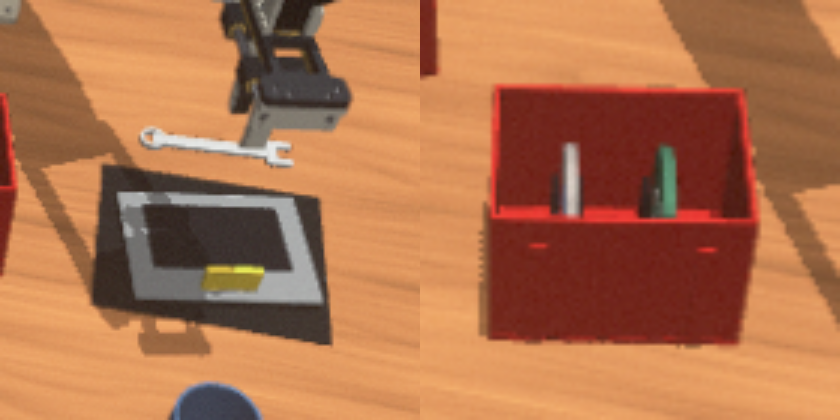

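>>> apply_moves(
  commands=[-0.3,-3,1,0,0,-0.175,5,-0.3,-3,1,0,0,-0.175,5,-0.3,-3,1,0,0,-0.175,5,-0.3,-3,0,0,0,-0.175,5,-0.3,-3,0,0,0,-0.175,5,-0.3,-3,0,0,0,-0.175,5,-0.3,-3,0,0,0,-0.175,5,-0.3,-3,0,0,0,-0.175,5],
)

```text
t: 12.4
tool_pos: [0.4716, 0.0949, 0.2577]
orientation: [-3.084, -0.506, 0.031]
force: [1.0, 0.1, -0.4]
opening: 0.0502
```

```bash
python3 -c "
from h import *
s=st()"
```

```text
t 12.4 tcp [0.4716 0.0949 0.2577] y [ 0.319 -0.947 -0.019] yaw_y -71.4 z [-0.022  0.013 -1.   ] q [ 0.08 -0.19  1.73  0.01  1.62  1.33] F [ 1.   0.1 -0.4] open 0.0502
```

>>> apply_moves(
  commands=[0.1,-1.5,-1,-0.007,-0.011,-0.07,5,0,-0.5,-1,-0.006,-0.011,-0.06,5,0,0,0,0,0,0,5],
)

```text
t: 12.78
tool_pos: [0.4702, 0.0731, 0.2339]
orientation: [-3.127, -0.293, 0.008]
force: [0.1, 0.0, -0.3]
opening: 0.0503
```

```bash
python3 -c "
from h import *
s=st(); a,d=read_camera('wrist');P=cloud(d,'wrist'); cv2.imwrite('pics/i.png',a)
hs=cv2.cvtColor(a,cv2.COLOR_BGR2HSV)
g=(abs(hs[...,0].astype(int)-70)<22)&(hs[...,1]>60)&(abs(P[...,0]-.475)<.1)&(abs(P[...,1]-.06)<.08)&(P[...,2]<.13)&(P[...,2]>.02)&(d>0)
s=P[g]; print(len(s)); t=s[s[:,2]>.09]; print(t[:,2].max(),cv2.minAreaRect((t[:,:2]*1000).astype(np.float32)))
t=s[s[:,2]>.114];print(len(t),t.mean(0),cv2.minAreaRect((t[:,:2]*1000).astype(np.float32)))
r=P[(hs[...,1]>120)&(abs(P[...,2]-.136)<.006)&(abs(P[...,0]-.48)<.12)&(abs(P[...,1]-.04)<.13)]; print('rim',len(r),cv2.minAreaRect((r[:,:2]*1000).astype(np.float32)))
"
```

```text
t 12.78 tcp [0.4702 0.0731 0.2339] y [ 0.186 -0.983 -0.002] yaw_y -79.3 z [-0.005  0.001 -1.   ] q [ 0.05 -0.21  1.79  0.    1.57  1.43] F [ 0.1  0.  -0.3] open 0.0503
1046
0.1217748517783005 ((476.2713928222656, 75.06192016601562), (101.06998443603516, 9.557402610778809), 11.35077953338623)
503 [0.47681648 0.0755038  0.11827208] ((476.6820373535156, 75.1380615234375), (56.714176177978516, 9.556300163269043), 11.207535743713379)
rim 3934 ((482.9812316894531, 39.72212219238281), (140.2549285888672, 189.79046630859375), 12.001605033874512)
```

View pics/i.png

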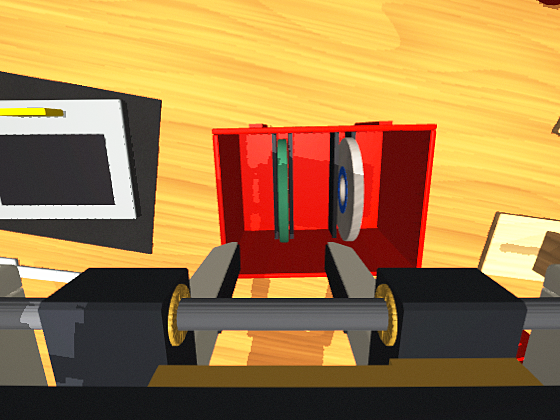

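>>> apply_moves(
  commands=[0.5,0.2,-3,0,0,0.01,4,0,0,-3,0,0,0,4,0,0,-2.5,0,0,0,4,0,0,0,0,0,0,4],
)

```text
t: 13.32
tool_pos: [0.4758, 0.0778, 0.1485]
orientation: [-3.122, -0.324, 0.008]
force: [-0.4, -0.3, 0.0]
opening: 0.0399
```

```bash
python3 -c "
from h import *
s=st()"
```

```text
t 13.32 tcp [0.4758 0.0778 0.1485] y [ 0.206 -0.979 -0.003] yaw_y -78.1 z [-0.005  0.002 -1.   ] q [ 0.05 -0.14  1.89  0.    1.4   1.42] F [-0.4 -0.3  0. ] open 0.0399
```

>>> apply_moves(
  commands=[0,-0.3,-2,0,0,-0.01,4,0,0,-2,0,0,0,4,0,0,-1.4,0,0,0,4,0,0,-0.5,0,0,0,4,0,0,0,0,0,0,4],
)

```text
t: 13.95
tool_pos: [0.4796, 0.0764, 0.0943]
orientation: [-3.123, -0.316, -0.003]
force: [0.2, -0.4, 0.7]
opening: 0.0403
```

```bash
python3 -c "
from h import *
s=st()"
```

```text
t 13.95 tcp [0.4796 0.0764 0.0943] y [ 0.201 -0.98  -0.003] yaw_y -78.4 z [ 0.002  0.003 -1.   ] q [ 0.05 -0.09  1.94  0.    1.29  1.42] F [ 0.2 -0.4  0.7] open 0.0403
```

>>> apply_moves(
  commands=[-0.4,-0.1,-0.6,0,0,0,4,0,0,0,0,0,0,0,0,0,0,0,0,0,0,0,0,0,0,0,0,0,0,0,0,0,0,0,0],
  squeeze=40,
)

```text
t: 14.58
tool_pos: [0.4766, 0.0754, 0.0899]
orientation: [-3.123, -0.316, -0.007]
force: [-0.3, -0.3, -1.6]
opening: 0.0099
```

```bash
python3 -c "
from h import *
s=st()"
```

```text
t 14.57 tcp [0.4766 0.0754 0.0899] y [ 0.201 -0.98  -0.002] yaw_y -78.4 z [ 0.004  0.003 -1.   ] q [ 0.05 -0.09  1.96  0.    1.27  1.42] F [-0.3 -0.3 -1.6] open 0.0099
```

>>> apply_moves(
  commands=[0,0,1.5,0,0,0,0,0,0,2,0,0,0,0,0,0,3,0,0,0,0,0,0,4,0,0,0,0,0,0,4,0,0,0,0,0,0,3,0,0,0,0,0,0,1,0,0,0,0,0,0,0,0,0,0,0],
)

```text
t: 15.58
tool_pos: [0.4737, 0.0752, 0.2841]
orientation: [-3.123, -0.317, -0.005]
force: [0.3, 0.0, -2.9]
opening: 0.0099
```

```bash
python3 -c "
from h import *
s=st(); a,d=read_camera('scene');P=cloud(d,'scene'); b,e=read_camera('side');Q=cloud(e,'side')
cv2.imwrite('pics/j.png',np.hstack([cv2.resize(a[110:230,200:360],None,fx=2.5,fy=2.5),cv2.resize(b[90:330,190:340],(250,400))[:300]]) if 0 else cv2.resize(a[100:240,180:360],None,fx=4,fy=4))
for n,a,X in (('scene',a,P),('side',b,Q)):
  m=(abs(X[...,0]-.445)<.03)&(X[...,1]>-.283)&(X[...,1]<-.2)&(X[...,2]>.09)&(X[...,2]<.14)
  pg=X[m]; pg=pg[np.argsort(pg[:,1])]; print(n,len(pg)); 
  for y in (-.275,-.265,-.255,-.245,-.235): 
    s=pg[abs(pg[:,1]-y)<.006]; print(y,len(s),s.mean(0).round(4),s[:,2].max().round(4))
  for q in ('free_stand','free_stand_peg','free_stand_tip','green_wheel'):
    for r in spot_point(q,n)[:1]: print(q,round(r['conf'],2),toW(r['point'],n).round(4))
"
```

```text
t 15.57 tcp [0.4737 0.0752 0.2841] y [ 0.201 -0.98  -0.003] yaw_y -78.4 z [ 0.003  0.003 -1.   ] q [ 0.05 -0.22  1.71  0.    1.65  1.42] F [ 0.3  0.  -2.9] open 0.0099
scene 54
-0.275 8 [ 0.4493 -0.2747  0.1176] 0.1213
-0.265 10 [ 0.4497 -0.2649  0.119 ] 0.124
-0.255 13 [ 0.4483 -0.2549  0.1195] 0.124
-0.245 14 [ 0.4481 -0.2449  0.1209] 0.1248
-0.235 15 [ 0.4471 -0.2352  0.1215] 0.1263
free_stand 0.79 [ 0.4476 -0.2953  0.001 ]
free_stand_peg 0.69 [ 0.4425 -0.2606  0.1149]
free_stand_tip 0.77 [ 0.4418 -0.2307  0.1161]
green_wheel 0.75 [0.4708 0.0711 0.2582]
side 60
-0.275 14 [ 0.4438 -0.2743  0.1135] 0.1187
-0.265 18 [ 0.4428 -0.2658  0.1159] 0.1222
-0.255 15 [ 0.4435 -0.2555  0.1182] 0.1231
-0.245 12 [ 0.4409 -0.2452  0.1188] 0.1214
-0.235 9 [ 0.4416 -0.2364  0.119 ] 0.1235
free_stand 0.76 [ 0.44   -0.2922 -0.0024]
free_stand_peg 0.95 [ 0.4419 -0.2631  0.1092]
free_stand_tip 0.71 [ 0.4367 -0.233   0.1152]
green_wheel 0.56 [0.4705 0.0722 0.2537]
```

View pics/j.png

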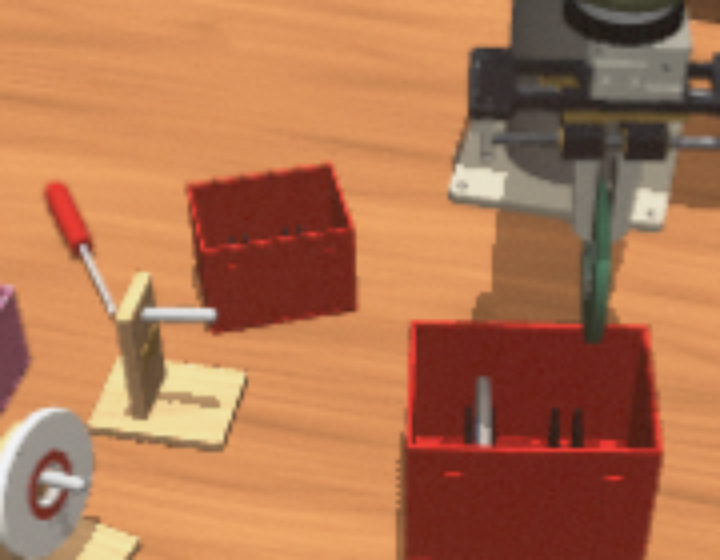

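>>> apply_moves(
  commands=[-0.4,-3.5,0,0,0,-0.02,0,-0.5,-4,0,0,0,-0.02,0,-0.5,-4,0,0,0,-0.02,0,-0.5,-4,0,0,0,-0.02,0,-0.5,-4,0,0,0,-0.02,0,-0.5,-3.5,-1,0,0,-0.02,0,-0.3,-1.5,-2,0,0,-0.01,0,0,0,-2,0,0,0,0],
)

```text
t: 17.08
tool_pos: [0.4402, -0.1777, 0.2333]
orientation: [-3.139, -0.109, -0.008]
force: [-1.1, 0.0, -3.2]
opening: 0.01
```

```bash
python3 -c "
from h import *
s=st()"
```

```text
t 17.07 tcp [ 0.4402 -0.1777  0.2333] y [ 0.069 -0.998 -0.001] yaw_y -86.0 z [ 0.005  0.001 -1.   ] q [-0.49 -0.23  1.81  0.    1.56  1.01] F [-1.1  0.  -3.2] open 0.01
```

>>> apply_moves(
  commands=[0,-0.6,-2.5,0,0,0,0,0,-0.4,-2.5,0,0,0,0,0,0,-2,0,0,0,0,0,0,-0.7,0,0,0,0,0,0,0,0,0,0,0],
)

```text
t: 17.7
tool_pos: [0.439, -0.1881, 0.1524]
orientation: [-3.137, -0.107, -0.004]
force: [-0.1, 0.1, -1.3]
opening: 0.0096
```

```bash
python3 -c "
from h import *
s=st(); a,d=read_camera('side');P=cloud(d,'side')
cv2.imwrite('pics/k.png',cv2.resize(a[200:330,190:330],None,fx=4,fy=4))
for q in ('green_wheel','free_stand_tip'):
    for r in spot_point(q,'side')[:1]: print(q,round(r['conf'],2),toW(r['point'],'side').round(4))
hs=cv2.cvtColor(a,cv2.COLOR_BGR2HSV)
g=(abs(hs[...,0].astype(int)-70)<22)&(hs[...,1]>60)&(abs(P[...,0]-.44)<.08)&(abs(P[...,1]+.19)<.04)&(P[...,2]>.04)
t=P[g]; print(len(t),t.min(0),t.max(0),np.median(t,0))
"
```

```text
t 17.7 tcp [ 0.439  -0.1881  0.1524] y [ 0.068 -0.998 -0.002] yaw_y -86.1 z [ 0.003  0.002 -1.   ] q [-0.52 -0.17  1.9   0.    1.4   0.99] F [-0.1  0.1 -1.3] open 0.0096
green_wheel 0.59 [ 0.4319 -0.1889  0.1259]Traceback (most recent call last):
  File "<string>", line 9, in <module>
    t=P[g]; print(len(t),t.min(0),t.max(0),np.median(t,0))
                         ~~~~~^^^
    return umr_minimum(a, axis, None, out, keepdims, initial, where)
ValueError: zero-size array to reduction operation minimum which has no identity
```

View pics/k.png

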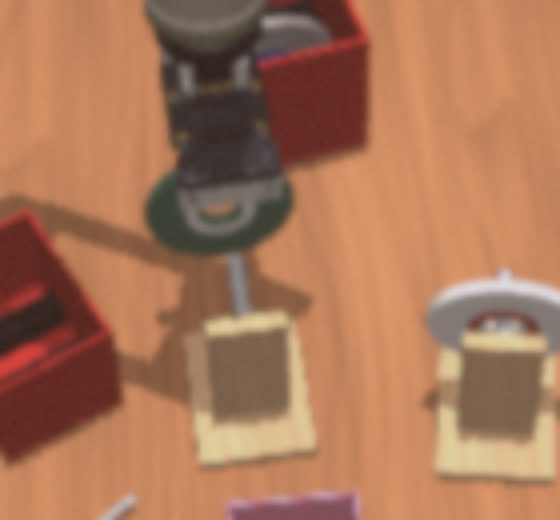

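>>> apply_moves(
  commands=[0.1,-0.5,-0.6,0,0,0,0,0.1,-1,-0.2,0,0,0,0,0.1,-1,0,0,0,0,0,0.1,-1,0,0,0,0,0,0,0,0,0,0,0,0],
)

```text
t: 18.48
tool_pos: [0.445, -0.2272, 0.1468]
orientation: [3.139, 0.106, 0.012]
force: [-1.1, 0.5, -2.8]
opening: 0.0097
```

```bash
python3 -c "
from h import *
s=st()"
```

```text
t 18.48 tcp [ 0.445  -0.2272  0.1468] y [ 0.068 -0.998  0.001] yaw_y -86.1 z [ 0.007 -0.001 -1.   ] q [-0.58 -0.1   1.86  0.    1.38  0.93] F [-1.1  0.5 -2.8] open 0.0097
```

>>> apply_moves(
  commands=[-0.1,-0.9,-0.2,0,0,0,0,0,-0.9,-0.2,0,0,0,0,0,-0.9,-0.1,0,0,0,0,0,-0.2,0,0,0,0,0,0,0,0,0,0,0,0],
)

```text
t: 19.1
tool_pos: [0.4437, -0.2583, 0.1412]
orientation: [3.139, 0.106, 0.011]
force: [0.3, 0.2, -2.7]
opening: 0.0095
```

```bash
python3 -c "
from h import *
s=st(); a,d=read_camera('side'); b,e=read_camera('scene')
cv2.imwrite('pics/l.png',np.hstack([cv2.resize(a[210:330,190:330],(490,420)),cv2.resize(b[130:230,170:270],(420,420))])[:,:800])
"
```

```text
t 19.1 tcp [ 0.4437 -0.2583  0.1412] y [ 0.067 -0.998  0.001] yaw_y -86.1 z [ 0.007 -0.    -1.   ] q [-0.63 -0.06  1.83  0.    1.37  0.87] F [ 0.3  0.2 -2.7] open 0.0095
```

View pics/l.png

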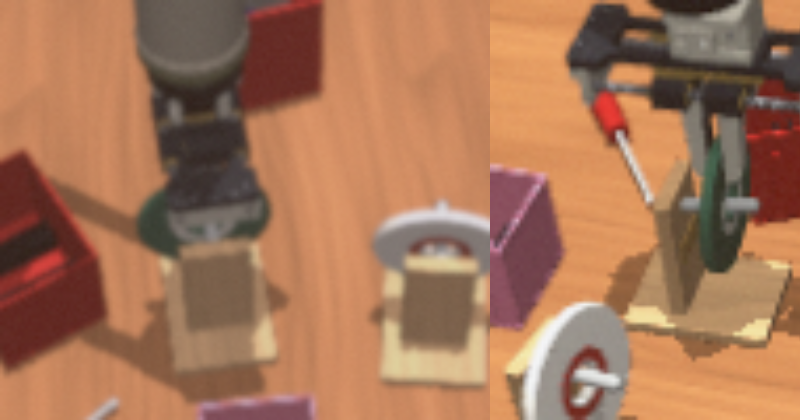

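>>> apply_moves(
  commands=[0,0,-0.4,0,0,0,0,0,0,-0.3,0,0,0,0,0,0,-0.2,0,0,0,0],
)

```text
t: 19.58
tool_pos: [0.4449, -0.2581, 0.1333]
orientation: [3.138, 0.107, 0.015]
force: [0.6, 1.0, 9.5]
opening: 0.0096
```

>>> apply_moves(
  commands=[0,0,0,0,0,0,2.2,0,0,0,0,0,0,2.2,0,0,0,0,0,0,2.2,0,0,1,0,0,0,2.2,0,0,2,0,0,0,2.2,0,0,3,0,0,0,2.2,0,0,4,0,0,0,2.2,0,0,3,0,0,0,2.2],
)

```text
t: 20.58
tool_pos: [0.4433, -0.2568, 0.2669]
orientation: [-3.139, -0.108, -0.01]
force: [-1.0, -0.2, 0.4]
opening: 0.0223
```

>>> apply_moves(
  commands=[0,3,1,0,0,0,3,0,3,0,0,0,0,3,0,3,0,0,0,0,3,0,2,0,0,0,0,3,0,0,0,0,0,0,3,0,0,0,0,0,0,3],
)

```text
t: 21.32
tool_pos: [0.4448, -0.1458, 0.2861]
orientation: [3.134, 0.106, 0.026]
force: [0.5, 0.2, -0.3]
opening: 0.0306
```

```bash
python3 -c "
from h import *
s=st(); a,d=read_camera('side'); b,e=read_camera('scene')
cv2.imwrite('pics/m.png',np.hstack([cv2.resize(a[210:330,190:330],(490,420)),cv2.resize(b[130:230,170:270],(420,420))])[:,:800])
for i,n in enumerate(('scene','side')*2):
  for q in ('green_wheel','lid','mat'):
    for r in spot_point(q,n)[:2]: print(n,q,round(r['conf'],2),toW(r['point'],n).round(4))
"
```

```text
t 21.32 tcp [ 0.4448 -0.1458  0.2861] y [ 0.068 -0.998  0.006] yaw_y -86.1 z [ 0.016 -0.005 -1.   ] q [-0.43 -0.27  1.75  0.    1.65  1.08] F [ 0.5  0.2 -0.3] open 0.0306
scene green_wheel 0.72 [ 0.4463 -0.2572  0.107 ]
scene lid 0.83 [0.4478 0.3693 0.0099]
side green_wheel 0.69 [ 0.4403 -0.26    0.1062]
side green_wheel 0.44 [ 0.4392 -0.2314  0.1168]
side lid 0.54 [0.4796 0.0408 0.0011]
side lid 0.51 [0.443  0.3691 0.0159]
side mat 0.52 [0.2778 0.3678 0.0005]
scene green_wheel 0.72 [ 0.4463 -0.2572  0.107 ]
scene lid 0.83 [0.4478 0.3693 0.0099]
side green_wheel 0.69 [ 0.4403 -0.26    0.1062]
side green_wheel 0.44 [ 0.4392 -0.2314  0.1168]
side lid 0.54 [0.4796 0.0408 0.0011]
side lid 0.51 [0.443  0.3691 0.0159]
side mat 0.52 [0.2778 0.3678 0.0005]
```

View pics/m.png

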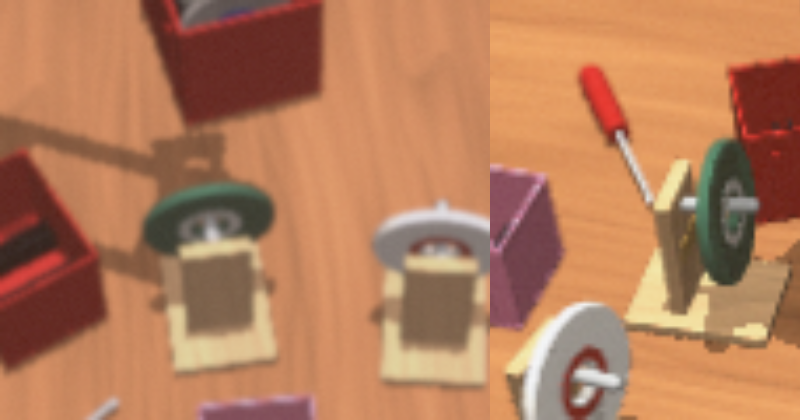

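The wheel hangs on the peg (right crop, about (740,205)) at about 34 mm out and z about 0.106 m. The gripper is clear of everything, so I'm handing in.

```bash
python3 -c "
from h import *
print(close_job())"
```

```text
the job is handed in; nothing more can be done
None
```

The green wheel hangs on the empty peg and the lid lies flat, tub side down, on the mat. I handed the job in at about 22 s of the 54 s; the hand-in gives no verdict.

- **Lid:** I tipped it by its tab. The side camera measured 16.9° with the far edge still on the rim. Laid down and released, it sits about 5 mm from the mat's centre.
- **Green wheel:** I gripped it by the top of its rim, lifted it to about 0.256 m and threaded it onto the peg. It pressed on the peg with about 10 N before I let go.
- **Last look, after release:** both cameras put the wheel's centre about 32–35 mm out from the board and 106–107 mm high, within about 3 mm sideways. The picture shows the peg through the bore and the gripper well clear.
- **Bystanders:** in the last pictures the grey and white wheels and the screwdriver look undisturbed. I did not measure any of the bystanders, and the wrench, hammer, bottle and mug are not in the last crops.
- **Disagreements:** in that last side view the networks also reported a second "lid" at the tub, a second "green wheel" at the peg tip and a "mat" by the wrench. I took these as false hits, as the pictures do not bear them out. The two cameras differ by up to 6 mm in x on the peg and the wheel, which is within the play in the bore.

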